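# Drop the cam, then feed the blank home

### The arm

A 7-joint arm with a two-finger parallel gripper is mounted at the origin on the work surface. World frame = base frame: x ahead of the robot, y to its left, z up, the work surface at z = 0. Lengths are in m, angles in rad, forces in N, time in s.
With the tool pointing down it reaches from about 0.4 to 0.85 m from the base axis. Payload 10.4 kg.
Tool frame: the origin (TCP) lies at the very end of the fingers, on their centre line; the grasp point (between the pads) lies 19 mm behind it; z points along the fingers, y is the direction in which the jaws open and shut (so a half turn about z gives the same grasp; the last joint's range is limited). The gripper opens to 87 mm and grips with 3 to 60 N. Pads are 19 mm wide; open, the fingers measure 117 mm over their backs; the gripper's body (75 mm by 190 mm) begins 51 mm behind the grasp point.
Start: joints at [-1.373, 0.332, -0.065, 1.46, 0.022, 1.35, -0.088], TCP at [0.137, 0.61, 0.223] pointing down, gripper open.
Joint ranges: [-2.6, 2.6], [-0.5, 2.12], [-1.47, 1.34], [0.16, 2.42], [-1.27, 4.41], [0.06, 2.06], [-2.6, 2.6]. Speed limits (rad/s): [2.22, 2.22, 2.79, 2.79, 3.14, 3.14, 3.14].

### API

Orientations are given as a unit quaternion [x, y, z, w].
In Python, from bench import r, eyes, job gives the robot as it stands. The module is installed in compiled form; this text tells all that it offers.
- The arm moves only by the tool play_rows, never from a script. Its argument "motion" is a list of rows, each a list of 7 numbers: the shift along the tool's x, y, z as a fraction of full scale, then the turn, a rotation vector about the tool's x, y, z as a fraction of full scale, then the opening in per cent of the stroke, from 0 (shut) to 100 (fully open). A call has 1 to 5 rows; each row is the pose to reach, as a shift and turn from the pose commanded when the call began, along the tool's axes at that moment; what a row does not reach only later rows make up. Full scale, the value 1, is 0.2 m for a shift and 90 degrees for a turn. A row lasts 1/8 s, in which the tool goes at most 62.5 mm and 10.7 degrees, less where a joint would pass 70% of its speed; a pose out of reach is approached as far as the arm can. A call with a number of a shift or a turn outside -1 to 1 is refused whole. A call with a gripper value outside its range is refused whole. The fingers move at their own pace and stop on an object; "squeeze" is the grip in N (left out, the last holds). Time passes only in rows, so rows that repeat a pose let the fingers close. It gives the time, the measured TCP pose, the force and the opening at its end, in the units of the state.
- r.read_state(): the state, without advancing time (a new reading comes with each control period).
- eyes.camera(name): name is "scene" or "top" or "wrist"; returns a dict with "image" (400x640x3 uint8, red, green, blue), "mtx" (3x3 intrinsics, pixels), "R" (3x3) and "t" (3): a world point X has camera coordinates R X + t. Camera axes: x right, y down, z forward; pixel columns grow to the right and rows downward; lengths in m; the calibration is good to about 2 mm. A picture is of the moment at which its call begins. There is no depth.
- job.close_job(): hands the job in, once; it reports no verdict.
Trained networks look in a picture, given as the dict that the camera call returned (one of the last four; its "shot" number tells which), for a name from the list of things; names that differ only in an ending like _2 or _b are one class to them, and where a whole thing is asked for, a point or a joint stands for the part that bears it (a point fixed in the world has none). Each returns a list of dicts, best first, with "p" (0 to 1); they miss things now and then, are a little off and sometimes report something else, mostly with a low value. They report only what shows in the picture. A call takes as long as a camera call. They do not tell look-alikes from the thing itself.
- eyes.regions_of(picture, label): "region" (400x640 bool, what is visible of it) and "xy" ([column, row] in pixels, amid what is visible of it).
- eyes.landmark_of(picture, label): "xy" ([column, row] in pixels: a listed point, or the origin of a listed thing).
The state is a dict: "time": time; "joint_positions": joint angles; "joint_vel": joint speeds; "joint_torque": joint torques, N m; "ee_pos": TCP position; "eef_rot": TCP orientation; "ft_force": force on the tool from outside, world axes, zero at the start; "torque": the same for the moment, N m; "width": finger opening in m.
Only numpy, scipy, OpenCV 4.12 (cv2) and the standard library are available. Lean on these libraries where they do the work, as an engineer would, in place of code of your own. Each camera call takes 0.05 s, during which the arm holds its last target. There are 200 camera calls.

### The job

On the feed jig, gently push the red knob of the cam's lever round until the cam is at its low point: the green dot faces the slide's steel follower bar, and the lever points straight at the end-stop end of the jig, parallel to the slide. Only then push the slide forward by the back of its blue block until the beech blank is fully home against the end stop, and leave it there with the cam still low. Do it all by pushing, without lifting anything; do not touch the blank with the robot, and leave the tools and other things lying about undisturbed.

Things in the scene. Friction and masses are not known exactly. Their poses are not given: they have to be found in the camera images.
- jig: The feed jig, a plywood board 360 x 280 x 18 mm fixed to the bench; origin at the centre of its underside. Its x axis is the slide's feed direction, towards the dark end stop; y to the left, z up. The slide and blank lie in a lane along x at jig y = -55 mm between two dark wooden guide strips (tops at z = 36 mm); the dark wooden end stop (20 x 100 mm, top at z = 60 mm) has its face at jig x = 145 mm. The brass cam lies left of the lane.
- slide_push (a point): Middle of the flat rear face of the slide's blue upright block, 75 mm above the bench. This face looks to jig -x; it is 50 mm wide and runs from z = 43 to 90 mm; the block is 22 mm thick. Behind it lies 30 mm of aluminium runner (top at z = 43 mm). Push it along jig +x. A steel follower bar (tops at z = 61 mm) reaches left from the slide, its front face 30 mm ahead of this point, towards the cam.
- slide (a joint): Travel of the slide along jig +x, in m: starts at 0 to 0.003 and is about 0.043 when the 140 mm blank ahead of it (at first up to 15 mm from its nose) is home against the end stop. It drags with about 3 N and stays where it is left. Unless the cam is within about 0.5 rad of its low point, the follower bar runs into the cam before that.
- cam (a joint): Angle of the cam and its lever about the upright pivot, in rad, counter-clockwise from above positive: the direction of the lever measured from jig +x. 0 is the cam's low point (lever along jig +x, green dot towards the follower bar); starts at 1.3 to 2.4; stops at -0.5 and 2.6. Turning needs about 5 N at the knob; it stays where it is left and does not turn by pressing the slide on it.
- cam_pivot (a point): The cam's fixed pivot axis, on the cam's top face 62 mm above the bench. The cam is a brass disc of 35 mm radius and 20 mm thick, set 18 mm off the pivot towards the lever's side, so the lever lies over the cam's high side; a green dot on top marks the low side opposite. The flat steel lever runs from here to the knob (top at z = 68 mm).
- cam_knob (a point): Axis of the red upright cylindrical knob on the lever's end, 85 mm from the pivot, 95 mm above the bench. The knob is 18 mm in diameter, from z = 62 to 114 mm.
- blank_front (a point): Centre of the front end of the pale beech blank (140 x 50 x 30 mm, mass 0.1 to 0.2 kg), loose in the lane; at first 28 to 38 mm short of the end stop's face.
- tape: roll of masking tape, 56 mm across, 24 mm high, lying flat on the jig board's far left corner; origin at the centre of its underside
- pencil: flat red carpenter's pencil, 146 x 12 x 8 mm, lying on the jig board along its right edge; origin at the centre of its underside
- chisel: chisel with yellow and black handle, 225 mm long, 24 mm high, lying on the bench left of the jig; origin on the underside near the middle
- chisel2: second, like chisel, a little farther left
- offcut: beech offcut 120 x 60 x 45 mm on the bench right of the jig; origin at the centre of its underside
- glue: white glue bottle with blue cap, 52 mm across, 120 mm tall, standing on the bench right of the jig; origin at the centre of its underside
Mind the look-alikes: they are no part of the job. What is shaped like the part that bears blank_front but turquoise is not meant.

How it is judged:
On the way, in this order (a step that is already met when the one before it is completed fails the run):
1. the cam is turned to its low point while the slide is still back (value of joint cam between -0.4 and 0.4 rad and value of joint slide below 0.01 m), for 0.2 s.
2. the slide is pushed forward until the blank is home against the end stop (x of blank_front in the frame of jig between 0.143 and 0.148 m and value of joint slide above 0.04 m and y of blank_front in the frame of jig between -0.062 and -0.048 m and z of blank_front in the frame of jig between 0.028 and 0.038 m), for 0.2 s.
At the end, for the whole second after the job is handed in: The cam is within 0.4 rad of its low point, the slide is forward (over 40 mm) and the blank rests flat in its lane with its end within 2 mm of the end stop; all at rest (all of step 2 and value of joint cam between -0.4 and 0.4 rad and velocity of joint slide below 0.01 m/s and linear speed of blank below 0.01 m/s); the robot touches nothing.
It fails at once if the slide is pushed forward while the cam is not low (value of joint slide above 0.01 m and not (value of joint cam between -0.5 and 0.5 rad)).
It fails at once if the robot touches the blank (contact force between any of the fingers, the arm and blank above 0.5 N).
It fails at once if the blank is lifted (height (world z) of blank_front above 0.045 m).
It fails at once if the lever is forced or squeezed (over 40 N) (contact force between the fingers and cam above 40 N).
It fails at once if a thing lying about is moved by more than 15 mm (distance of any of tape, pencil, chisel, chisel2, offcut, glue from where it was at the start of the episode above 0.015 m).
It also fails if it takes over 58 s, if anything falls off the work surface, if the arm or the gripper's body presses on something with over 40 N, if the wrist force passes 120 N, or if a joint passes its speed limit or range.

## Working session

There is one attempt and no reset: what is moved stays moved. The work goes in short steps, Python scripts to look and compute and a tool call to move; the robot and the scene stay as the last step left them, time stands still between calls to the robot, and variables do not carry over. Pictures are saved under pics/ and viewed, about 8 in all and at most 12, crops included, and the job is handed in when it is done.

Besides the shell and the picture viewer there is one more tool, called after ">>>" as name(argument=value, ...), one argument or row to a line, values as JSON. play_rows: Moves the arm, as the interface text tells. Shift numbers are shares of 0.2 m and turn numbers shares of 90 degrees, none past 1 either way. Its arguments: {"type":"object","properties":{"motion":{"type":"array","items":{"type":"array","items":{"type":"number"}}},"squeeze":{"type":"number"}},"required":["motion"]}

```bash
mkdir -p pics
cat > h.py <<'E'
import numpy as np, cv2
from bench import r, eyes, job
def tri(name, pics, k=0):
    pass
def ray(p,xy):
    d=np.linalg.inv(p["mtx"])@np.array([xy[0],xy[1],1.]); R=np.array(p["R"]);t=np.array(p["t"])
    d=R.T@d; return -R.T@t, d
def atz(p,xy,z):
    o,d=ray(p,xy); return o+d*(z-o[2])/d[2]
def proj(p,X):
    c=np.array(p["R"])@X+np.array(p["t"]); c=np.array(p["mtx"])@c; return c[:2]/c[2]
def save(p,n): cv2.imwrite("pics/"+n,cv2.cvtColor(p["image"],cv2.COLOR_RGB2BGR))
E
python3 - <<'E'
from h import *
print(r.read_state())
P={n:eyes.camera(n) for n in("scene","top")}
for n in P: save(P[n],n+"1.png")
Z=dict(jig=0,slide_push=.075,cam_pivot=.062,cam_knob=.095,blank_front=.033,tape=.018,pencil=.018,chisel=0,chisel2=0,offcut=0,glue=0)
for l,z in Z.items():
  for n in P:
    for q in eyes.landmark_of(P[n],l)[:3]: print(l,n,round(q["p"],2),np.round(q["xy"],1),np.round(atz(P[n],q["xy"],z),4))
E
```

```text
{'time': 0.0, 'joint_positions': array([-1.37259198,  0.33286642, -0.06471115,  1.46097387,  0.02159426,
        1.3498745 , -0.08852614]), 'joint_vel': array([ 2.94520191e-04, -5.16569675e-04,  1.76000587e-04,  2.43875852e-04,
        4.41254877e-05, -2.96681963e-05, -3.36248132e-04]), 'joint_torque': array([-3.87068212e-04, -6.23227072e+01,  2.42221897e-02, -3.89910865e+01,
       -6.16097753e-02,  3.90946702e-02,  1.22771444e-04]), 'ee_pos': array([0.13679522, 0.60944145, 0.22174182]), 'eef_rot': array([ 1.10175617e-01,  9.93911880e-01, -7.11643325e-04, -4.99913549e-05]), 'ft_force': array([-0.23203817, -0.75867125,  0.23585809]), 'torque': array([-0.04401759,  0.01580096, -0.02892267]), 'width': 0.08698870261194848}
jig scene 0.62 [328.6 243.8] [ 0.5815 -0.0667  0.    ]
jig top 0.87 [346.5 184.9] [ 0.5811 -0.0558  0.    ]
jig top 0.45 [264.2 180.2] [0.5911 0.1565 0.    ]
slide_push scene 0.78 [287.4 217. ] [ 0.4854 -0.1139  0.075 ]
slide_push top 0.62 [427.3 160.6] [ 0.6282 -0.2418  0.075 ]
slide_push top 0.59 [373.6 219.6] [ 0.4858 -0.1127  0.075 ]
cam_pivot scene 0.7 [350.6 208
[... 1016 characters left out ...]
e 0.78 [402.9 179.5] [0.5924 0.2312 0.    ]
chisel top 0.86 [262.4 184.7] [0.5793 0.1608 0.    ]
chisel top 0.64 [233.8 180.4] [0.5898 0.235  0.    ]
chisel top 0.52 [286.8 195.3] [0.5524 0.0973 0.    ]
chisel2 scene 0.96 [382.1 189.4] [0.5717 0.1636 0.    ]
chisel2 scene 0.78 [402.9 179.5] [0.5924 0.2312 0.    ]
chisel2 top 0.86 [262.4 184.7] [0.5793 0.1608 0.    ]
chisel2 top 0.64 [233.8 180.4] [0.5898 0.235  0.    ]
chisel2 top 0.52 [286.8 195.3] [0.5524 0.0973 0.    ]
offcut scene 0.83 [255.7 291.9] [ 0.5444 -0.2835  0.    ]
offcut top 0.64 [438.8 204.4] [ 0.5332 -0.2911  0.    ]
glue scene 0.66 [295.4 315.1] [ 0.6544 -0.2608  0.    ]
glue top 0.95 [424.3 158.7] [ 0.6524 -0.2575  0.    ]
```

```bash
python3 -c "
import cv2,numpy as np
a=cv2.imread('pics/top1.png')[95:275,210:480];b=cv2.imread('pics/scene1.png')[110:340,190:460]
cv2.imwrite('pics/t1.png',cv2.resize(a,None,fx=2.9,fy=2.9,interpolation=2));cv2.imwrite('pics/s1.png',cv2.resize(b,None,fx=2.6,fy=2.6,interpolation=2))"
```

```text
(no output)
```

View pics/t1.png

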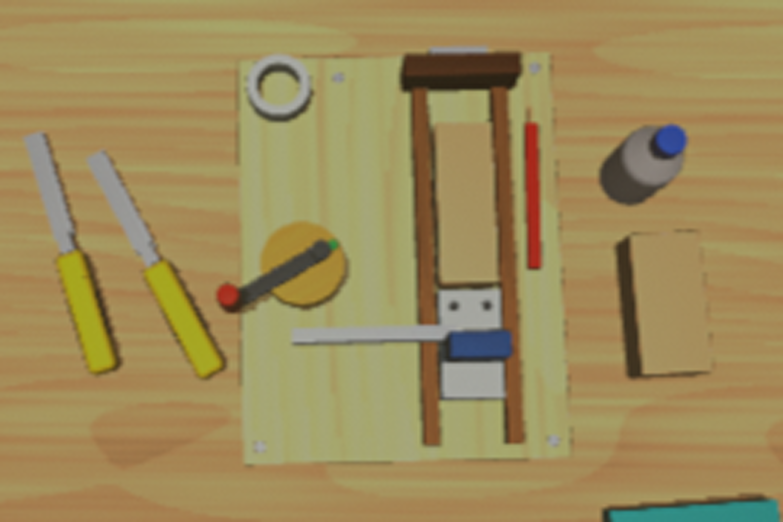

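View pics/s1.png

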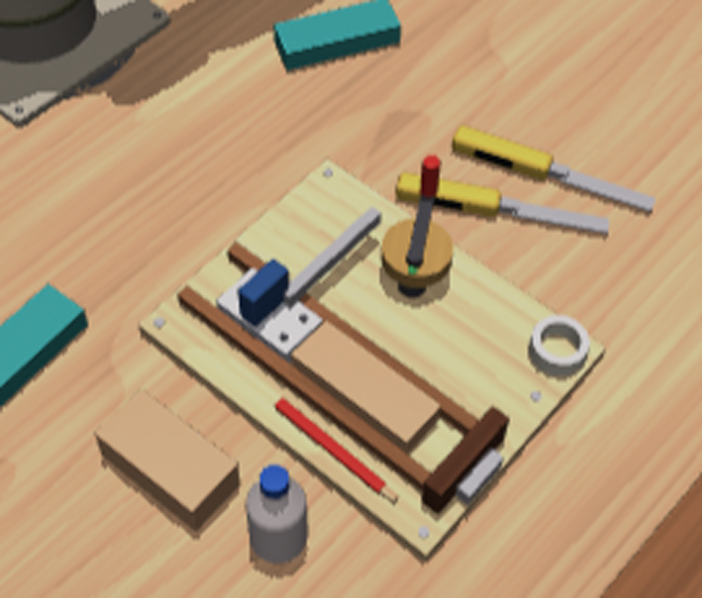

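Top crop: the knob is near full-image (289,197), the pivot near (321,181), and the blue block near (375,214). The natural beech blank in the lane is at about (366,165). The turquoise blocks at (443,270) and in the scene corner are look-alikes outside the jig, so I'm ignoring them. Next I fit the jig pose and the knob.

```bash
cat >> h.py <<'E'
def redknob(p,near,rad=22):
    hsv=cv2.cvtColor(p["image"],cv2.COLOR_RGB2HSV)
    m=((hsv[...,0]<7)|(hsv[...,0]>173))&(hsv[...,1]>150)&(hsv[...,2]>60)
    n,l,s,c=cv2.connectedComponentsWithStats(m.astype(np.uint8))
    k=[i for i in range(1,n) if s[i,4]>8]
    k=min(k,key=lambda i:np.hypot(*(c[i]-near))); return c[k],s[k]
def tri2(p,a,q,b):
    o1,d1=ray(p,a);o2,d2=ray(q,b);d1/=np.linalg.norm(d1);d2/=np.linalg.norm(d2)
    s=np.linalg.lstsq(np.c_[d1,-d2],o2-o1,rcond=None)[0]
    A=o1+s[0]*d1;B=o2+s[1]*d2; return (A+B)/2,np.linalg.norm(A-B)
E
python3 - <<'E'
from h import *
from scipy.optimize import least_squares as ls
T=eyes.camera("top");S=eyes.camera("scene")
C=np.array([[.18,.14,.018],[.18,-.14,.018],[-.18,-.14,.018],[-.18,.14,.018]])
t=np.array([[238,60],[550,53],[569,455],[244,463]])/2.9+[210,95]
s=np.array([[604,352],[425,556],[140,326],[330,162]])/2.6+[190,110]
def W(v,X):
    c,q=np.cos(v[2]),np.sin(v[2]); return np.array([v[0]+c*X[0]-q*X[1],v[1]+q*X[0]+c*X[1],X[2]])
def f(v): return np.concatenate([proj(P,W(v,X))-x for P,xx in((T,t),(S,s)) for X,x in zip(C,xx)])
o=ls(f,[.58,-.05,0]);v=o.x;print("jig",v,np.round(o.fun,1))
a,sa=redknob(T,np.array([289,197]));b,sb=redknob(S,np.array([355,177]));print(a,sa,b,sb)
k,e=tri2(T,a,S,b);print("knob",k,e)
inv=lambda X:(np.array([[np.cos(v[2]),np.sin(v[2])],[-np.sin(v[2]),np.cos(v[2])]])@(X[:2]-v[:2]))
print("top-only z.11",atz(T,a,.11),"scene-only z .09",atz(S,b,.09))
for l,q in(("slide_push",0),("cam_pivot",0),("blank_front",0)):
    x=eyes.landmark_of(T,l);y=eyes.landmark_of(S,l)
    for i in x[:2]:
        for j in y[:1]:
            p,e=tri2(T,i["xy"],S,j["xy"]);print(l,np.round(p,4),"jig",np.round(inv(p),4),round(e,4))
print("knobjig",inv(k), "Tcam",ray(T,[320,200])[0])
E
```

```text
jig [ 0.58689872 -0.05833189  0.02897515] [-0.  -1.6  0.5 -1.2  1.   0.4 -0.8 -0.4  1.1 -1.3 -0.1  0.5 -1.4 -0.9
 -1.1 -1.6]
[288.07894737 196.36842105] [285 193   7   7  38] [354.86021505 177.1827957 ] [352 170   7  16  93]
knob [0.53439405 0.08516041 0.09305501] 0.003622076034281579
top-only z.11 [0.53310453 0.08514129 0.11      ] scene-only z .09 [0.53185527 0.08567463 0.09      ]
slide_push [ 0.4883 -0.1159  0.0778] jig [-0.1002 -0.0547] 0.001
cam_pivot [0.5781 0.0086 0.0599] jig [-0.0069  0.0672] 0.0067
blank_front [ 0.4251 -0.0998  0.3543] jig [-0.1629 -0.0368] 0.1247
blank_front [ 0.5486 -0.0795  0.4121] jig [-0.0388 -0.0201] 0.081
knobjig [-0.04832549  0.14495319] Tcam [0.41164582 0.0204074  0.9186721 ]
```

```bash
cat >> h.py <<'E'
def rows(start,ways):
    # poses (x,y,z,yaw deg of tool y), tool pointing down
    a=np.radians(start[3]); y=np.array([np.cos(a),np.sin(a),0]); z=np.array([0,0,-1.]); x=np.cross(y,z)
    out=[]
    for w in ways:
        d=np.array(w[:3])-start[:3]
        out.append([round(float(v),3) for v in (d@x/.2,d@y/.2,d@z/.2,0,0,-(w[3]-start[3])/90,0)])
    return out
PIV=np.array([.579,.012])
def arc(phi,z=.078,r=.085,yaw=None):
    q=np.radians(phi); return [*(PIV+r*np.array([np.cos(q),np.sin(q)])),z,phi-90 if yaw is None else yaw]
E
python3 - <<'E'
from h import *
s=[.1368,.6094,.222,77.4]; g=arc(142,.2)
lerp=lambda t:[s[i]+(g[i]-s[i])*t for i in range(4)]
for k in range(3): print(rows(lerp(k/3),[lerp((k+1)/3)]))
print(g)
E
```

```text
[[-0.808, -0.75, 0.037, 0.0, 0.0, 0.094, 0.0]]
[[-0.91, -0.623, 0.037, 0.0, 0.0, 0.094, 0.0]]
[[-0.992, -0.482, 0.037, 0.0, 0.0, 0.094, 0.0]]
[np.float64(0.5120190859434286), np.float64(0.06433122540268096), 0.2, 52]
```

>>> play_rows(
  motion=[
    [-0.2,-0.19,0.01,0,0,0.02,0],
    [-0.4,-0.38,0.02,0,0,0.05,0],
    [-0.6,-0.56,0.03,0,0,0.07,0],
    [-0.808,-0.75,0.037,0,0,0.094,0],
    [-0.808,-0.75,0.037,0,0,0.094,0],
  ],
  squeeze=30,
)

```text
time: 2.22
ee_pos: [0.2649, 0.4248, 0.2156]
eef_rot: [0.187, 0.982, 0.0, 0.0]
ft_force: [-1.3, 1.2, 0.3]
width: 0.0453
```

>>> play_rows(
  motion=[
    [-0.23,-0.16,0.01,0,0,0.02,0],
    [-0.46,-0.31,0.02,0,0,0.05,0],
    [-0.69,-0.47,0.03,0,0,0.07,0],
    [-0.91,-0.623,0.037,0,0,0.094,0],
    [-0.91,-0.623,0.037,0,0,0.094,0],
  ],
)

```text
time: 2.85
ee_pos: [0.3885, 0.2436, 0.208]
eef_rot: [0.258, 0.966, 0.0, 0.0]
ft_force: [0.1, 0.8, -0.6]
width: 0.0018
```

>>> play_rows(
  motion=[
    [-0.25,-0.12,0.01,0,0,0.02,0],
    [-0.5,-0.24,0.02,0,0,0.05,0],
    [-0.75,-0.36,0.03,0,0,0.07,0],
    [-0.992,-0.482,0.037,0,0,0.094,0],
    [-0.992,-0.482,0.037,0,0,0.094,0],
  ],
)

```text
time: 3.48
ee_pos: [0.5131, 0.062, 0.2003]
eef_rot: [0.328, 0.945, -0.001, 0.001]
ft_force: [-0.1, 0.4, 0.3]
width: 0.0005
```

Run:
```python
from h import *
for x in rows(arc(142,.2),[arc(147,.2),arc(147,.14),arc(147,.1),arc(147,.078)]): print(x)
```

```text
[-0.002, -0.037, 0.0, 0.0, 0.0, -0.056, 0.0]
[-0.002, -0.037, 0.3, 0.0, 0.0, -0.056, 0.0]
[-0.002, -0.037, 0.5, 0.0, 0.0, -0.056, 0.0]
[-0.002, -0.037, 0.61, 0.0, 0.0, -0.056, 0.0]
```

>>> play_rows(
  motion=[
    [-0.002,-0.037,0,0,0,-0.056,0],
    [-0.002,-0.037,0.25,0,0,-0.056,0],
    [-0.002,-0.037,0.5,0,0,-0.056,0],
    [-0.002,-0.037,0.61,0,0,-0.056,0],
    [-0.002,-0.037,0.61,0,0,-0.056,0],
  ],
)

```text
time: 4.1
ee_pos: [0.506, 0.0601, 0.077]
eef_rot: [0.283, 0.959, -0.001, -0.001]
ft_force: [0.4, 0.6, 0.3]
width: 0.0001
```

Run:
```python
from h import *
S=eyes.camera("scene")
cv2.imwrite("pics/s2.png",cv2.resize(cv2.cvtColor(S["image"],4)[90:290,230:470],None,fx=2.6,fy=2.6,interpolation=2))
for c in ([147,139,131,123,115],[107,99,91,83,75]):
    s=arc(147 if c[0]==147 else 115)
    for x in rows(s,[arc(p) for p in c]): print(x)
```

```text
[0.0, 0.0, 0.0, 0.0, 0.0, 0.0, 0.0]
[-0.004, 0.059, 0.0, 0.0, 0.0, 0.089, 0.0]
[-0.016, 0.117, 0.0, 0.0, 0.0, 0.178, 0.0]
[-0.037, 0.173, 0.0, 0.0, 0.0, 0.267, 0.0]
[-0.065, 0.225, 0.0, 0.0, 0.0, 0.356, 0.0]
[-0.004, 0.059, 0.0, 0.0, 0.0, 0.089, 0.0]
[-0.016, 0.117, 0.0, 0.0, 0.0, 0.178, 0.0]
[-0.037, 0.173, 0.0, 0.0, 0.0, 0.267, 0.0]
[-0.065, 0.225, 0.0, 0.0, 0.0, 0.356, 0.0]
[-0.099, 0.273, 0.0, 0.0, 0.0, 0.444, 0.0]
```

View pics/s2.png

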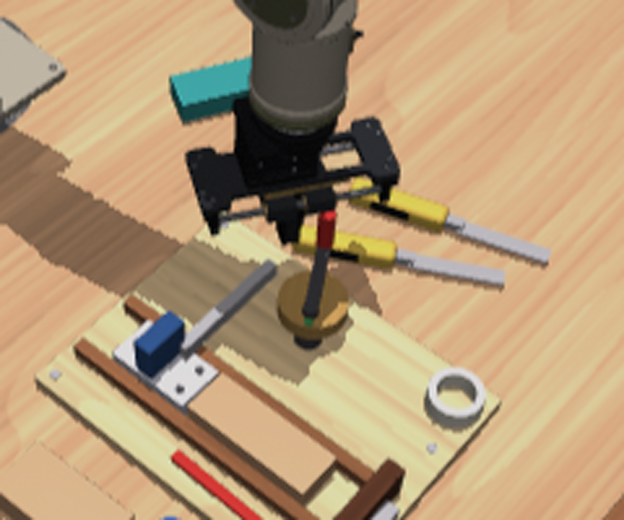

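The closed fingers sit left of and behind the knob (crop (290,235) vs knob (327,230)), clear of it. Next I push along the arc in gentle 5° rows.

Run:
```python
from h import *
for x in rows(arc(147),[arc(147-5*i) for i in range(1,6)]): print(x)
```

```text
[-0.002, 0.037, 0.0, 0.0, 0.0, 0.056, 0.0]
[-0.006, 0.074, 0.0, 0.0, 0.0, 0.111, 0.0]
[-0.014, 0.11, 0.0, 0.0, 0.0, 0.167, 0.0]
[-0.026, 0.145, 0.0, 0.0, 0.0, 0.222, 0.0]
[-0.04, 0.18, 0.0, 0.0, 0.0, 0.278, 0.0]
```

>>> play_rows(
  motion=[
    [-0.002,0.037,0,0,0,0.056,0],
    [-0.006,0.074,0,0,0,0.111,0],
    [-0.014,0.11,0,0,0,0.167,0],
    [-0.026,0.145,0,0,0,0.222,0],
    [-0.04,0.18,0,0,0,0.278,0],
  ],
)

```text
time: 4.78
ee_pos: [0.5338, 0.0851, 0.0798]
eef_rot: [0.486, 0.874, 0.0, -0.0]
ft_force: [-4.3, -3.4, 2.9]
width: 0.0004
```

>>> play_rows(
  motion=[
    [-0.002,0.037,0,0,0,0.056,0],
    [-0.006,0.074,0,0,0,0.111,0],
    [-0.014,0.11,0,0,0,0.167,0],
    [-0.026,0.145,0,0,0,0.222,0],
    [-0.04,0.18,0,0,0,0.278,0],
  ],
)

```text
time: 5.4
ee_pos: [0.5684, 0.0972, 0.0798]
eef_rot: [0.664, 0.748, 0.0, -0.0]
ft_force: [-4.6, -3.9, 3.4]
width: 0.0002
```

Run:
```python
from h import *
S=eyes.camera("scene");T=eyes.camera("top");save(S,"s3.png");save(T,"t3.png")
print(eyes.landmark_of(S,"cam_knob"),eyes.landmark_of(T,"cam_knob"))
near=proj(S,np.array([*arc(81)[:2],.095]));print(near,redknob(S,near))
b,_=redknob(S,near);k=atz(S,b,.09)[:2];d=k-PIV;print(k,np.hypot(*d),np.degrees(np.arctan2(d[1],d[0])))
```

```text
[{'xy': [375.6, 186.5], 'p': 0.73}] [{'xy': [427.1, 160.7], 'p': 0.75}]
[375.81470319 186.36555501] (array([374.42352941, 187.12941176]), array([371, 180,   8,  15,  85], dtype=int32))
[0.58916625 0.094987  ] 0.08360738169510382 83.01582771717707
```

The knob has turned to about 83° (world) under roughly 6 N, with the finger in contact 14° behind. Continuing.

>>> play_rows(
  motion=[
    [-0.002,0.037,0,0,0,0.056,0],
    [-0.006,0.074,0,0,0,0.111,0],
    [-0.014,0.11,0,0,0,0.167,0],
    [-0.026,0.145,0,0,0,0.222,0],
    [-0.04,0.18,0,0,0,0.278,0],
  ],
)

```text
time: 6.22
ee_pos: [0.6049, 0.0937, 0.0792]
eef_rot: [0.809, 0.587, 0.0, -0.001]
ft_force: [-6.3, -1.4, 5.3]
width: 0.0005
```

>>> play_rows(
  motion=[
    [-0.002,0.037,0,0,0,0.056,0],
    [-0.006,0.074,0,0,0,0.111,0],
    [-0.014,0.11,0,0,0,0.167,0],
    [-0.026,0.145,0,0,0,0.222,0],
    [-0.04,0.18,0,0,0,0.278,0],
  ],
)

```text
time: 6.85
ee_pos: [0.6363, 0.0755, 0.079]
eef_rot: [0.917, 0.398, -0.0, -0.001]
ft_force: [-6.8, 0.8, 3.3]
width: 0.0004
```

>>> play_rows(
  motion=[
    [-0.002,0.037,0,0,0,0.056,0],
    [-0.006,0.074,0,0,0,0.111,0],
    [-0.014,0.11,0,0,0,0.167,0],
    [-0.014,0.11,0,0,0,0.167,0],
  ],
)

```text
time: 7.35
ee_pos: [0.6509, 0.0583, 0.0787]
eef_rot: [0.961, 0.276, 0.0, -0.001]
ft_force: [-3.3, 1.6, 1.6]
width: 0.0002
```

Run:
```python
from h import *
S=eyes.camera("scene");T=eyes.camera("top");save(S,"s4.png")
a=cv2.cvtColor(S["image"],4)[130:300,260:470]
cv2.imwrite("pics/s4.png",cv2.resize(a,None,fx=3,fy=3,interpolation=2))
print(eyes.landmark_of(S,"cam_knob"))
near=proj(S,np.array([*arc(18)[:2],.095]));print(near,redknob(S,near))
b,_=redknob(S,near);k=atz(S,b,.09)[:2];d=k-PIV;print(k,np.hypot(*d),np.degrees(np.arctan2(d[1],d[0])))
```

```text
[{'xy': [331.1, 243.2], 'p': 0.41}, {'xy': [402.6, 243.2], 'p': 0.41}]
[382.52024237 215.12258761] (array([316.36842105, 280.60323887]), array([296, 263,  42,  36, 247], dtype=int32))
[ 0.66092808 -0.19726749] 0.224733379775407 -68.61968927416686
```

View pics/s4.png

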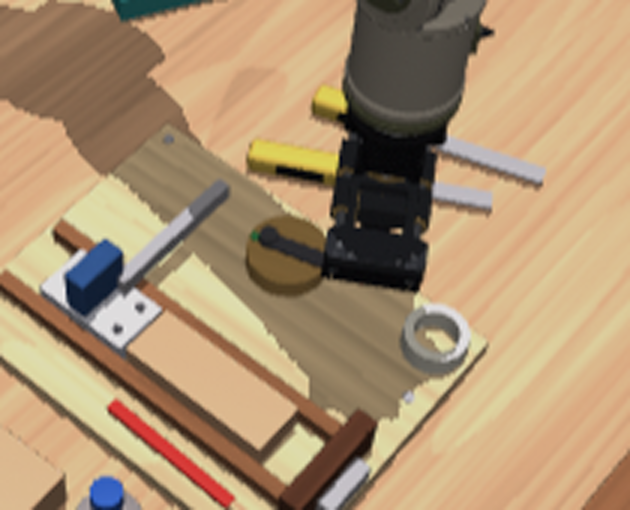

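The lever is about 17° short of low, going by the crop (lever from (265,238) to (325,265), knob hidden by the gripper). I push another 15°, then back off to look.

>>> play_rows(
  motion=[
    [-0.002,0.037,0,0,0,0.056,0],
    [-0.006,0.074,0,0,0,0.111,0],
    [-0.014,0.11,0,0,0,0.167,0],
    [-0.014,0.11,0,0,0,0.167,0],
  ],
)

```text
time: 8.0
ee_pos: [0.6604, 0.0375, 0.0785]
eef_rot: [0.989, 0.148, 0.0, -0.0]
ft_force: [-2.6, 2.4, 2.6]
width: 0.0004
```

>>> play_rows(
  motion=[
    [0,-0.1,0,0,0,0,0],
    [0,-0.2,0,0,0,0,0],
    [0,-0.2,-0.4,0,0,0,0],
    [0,-0.5,-0.61,0,0,0,0],
    [0,-0.5,-0.61,0,0,0,0],
  ],
)

```text
time: 8.62
ee_pos: [0.6313, 0.1376, 0.2028]
eef_rot: [0.989, 0.15, 0.002, -0.001]
ft_force: [0.1, 0.3, 0.2]
width: 0.0008
```

Run:
```python
from h import *
S=eyes.camera("scene");T=eyes.camera("top")
a=cv2.cvtColor(S["image"],4)[130:300,260:470]
cv2.imwrite("pics/s5.png",cv2.resize(a,None,fx=3,fy=3,interpolation=2))
save(T,"t5.png")
print(r.read_state()["ee_pos"],eyes.landmark_of(S,"cam_knob"),eyes.landmark_of(T,"cam_knob"))
for P,z in((S,.09),(T,.11)):
  near=proj(P,np.array([*arc(2)[:2],.095]))
  b,_=redknob(P,near);k=atz(P,b,z)[:2];d=k-PIV;print(near,b,k,np.hypot(*d),np.degrees(np.arctan2(d[1],d[0])))
for P in(S,T): print([ (q["p"],q["xy"],atz(P,q["xy"],.075)) for q in eyes.landmark_of(P,"slide_push")])
```

```text
[0.63115623 0.13650237 0.20127337] [{'xy': [375.6, 222.9], 'p': 0.77}] [{'xy': [318.0, 138.9], 'p': 0.58}]
[377.80402814 221.93004237] [377.09259259 222.27777778] [0.66158935 0.01596872] 0.08268464871350778 2.751153922197334
[319.67772653 142.47101614] [319.48484848 141.39393939] [0.66190786 0.01553514] 0.08298319849175402 2.441574312283689
[(0.94, [287.0, 218.8], array([ 0.48851813, -0.11835104,  0.075     ])), (0.43, [402.5, 178.5], array([0.61839199, 0.17761364, 0.075     ]))]
[(0.96, [376.8, 221.0], array([ 0.48262393, -0.1201591 ,  0.075     ]))]
```

View pics/s5.png

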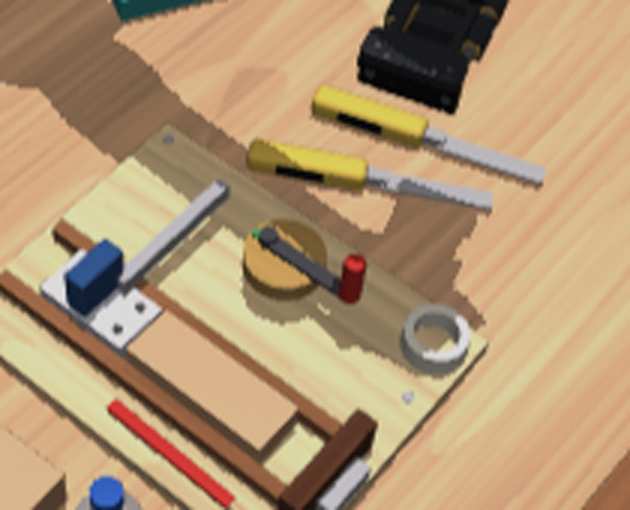

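The cam is low: the knob bears about 2.6° world, against a jig yaw of 1.7°. The green dot (crop (258,233)) faces the follower bar and the slide is still back. Next I move behind the blue block.

Run:
```python
from h import *
c=arc(17); a=np.radians(c[3]); c=[c[0]-.1*np.cos(a),c[1]-.1*np.sin(a),.2,c[3]]; print(c)
g=[.440,-.118,.2,1.7]
L=lambda t:[c[i]+(g[i]-c[i])*t for i in range(4)]
for k in(0,1): print(*rows(L(k/2),[L(k/2+.1*i) for i in range(1,6)]),sep="\n")
u=np.array([np.cos(.029),np.sin(.029)]);A=np.array(g[:2])
print(rows(g,[[*g[:2],.062,1.7]]))
```

```text
[np.float64(0.6310487337845843), np.float64(0.1324820704977362), 0.2, -73]
[-0.128, 0.092, 0.0, 0.0, 0.0, -0.083, 0.0]
[-0.256, 0.184, 0.0, 0.0, 0.0, -0.166, 0.0]
[-0.384, 0.276, 0.0, 0.0, 0.0, -0.249, 0.0]
[-0.512, 0.367, 0.0, 0.0, 0.0, -0.332, 0.0]
[-0.64, 0.459, 0.0, 0.0, 0.0, -0.415, 0.0]
[-0.157, -0.005, 0.0, 0.0, 0.0, -0.083, 0.0]
[-0.315, -0.009, 0.0, 0.0, 0.0, -0.166, 0.0]
[-0.472, -0.014, 0.0, 0.0, 0.0, -0.249, 0.0]
[-0.63, -0.019, 0.0, 0.0, 0.0, -0.332, 0.0]
[-0.787, -0.023, 0.0, 0.0, 0.0, -0.415, 0.0]
[[0.0, 0.0, 0.69, 0.0, 0.0, -0.0, 0.0]]
```

>>> play_rows(
  motion=[
    [-0.128,0.092,0,0,0,-0.083,0],
    [-0.256,0.184,0,0,0,-0.166,0],
    [-0.384,0.276,0,0,0,-0.249,0],
    [-0.512,0.367,0,0,0,-0.332,0],
    [-0.64,0.459,0,0,0,-0.415,0],
  ],
)

```text
time: 9.55
ee_pos: [0.5342, 0.0056, 0.1992]
eef_rot: [0.89, 0.457, -0.001, 0.0]
ft_force: [0.0, -0.2, 1.0]
width: 0.0007
```

>>> play_rows(
  motion=[
    [-0.157,-0.005,0,0,0,-0.083,0],
    [-0.315,-0.009,0,0,0,-0.166,0],
    [-0.472,-0.014,0,0,0,-0.249,0],
    [-0.63,-0.019,0,0,0,-0.332,0],
    [-0.787,-0.023,0,0,0,-0.415,0],
  ],
)

```text
time: 10.18
ee_pos: [0.4381, -0.119, 0.1993]
eef_rot: [0.696, 0.718, -0.001, -0.0]
ft_force: [-0.2, 0.0, -0.2]
width: 0.0007
```

>>> play_rows(
  motion=[
    [0,0,0,0,0,0,0],
    [0,0,0.25,0,0,0,0],
    [0,0,0.5,0,0,0,0],
    [0,0,0.69,0,0,0,0],
    [0,0,0.69,0,0,0,0],
  ],
)

```text
time: 10.8
ee_pos: [0.4372, -0.118, 0.0599]
eef_rot: [0.698, 0.716, -0.004, -0.001]
ft_force: [-0.0, -0.7, 0.7]
width: 0.0005
```

Run:
```python
from h import *
S=eyes.camera("scene")
print(r.read_state()["ee_pos"])
cv2.imwrite("pics/s6.png",cv2.resize(cv2.cvtColor(S["image"],4)[110:300,220:430],None,fx=3,fy=3,interpolation=2))
```

```text
[ 0.43863698 -0.1181096   0.06180013]
```

View pics/s6.png

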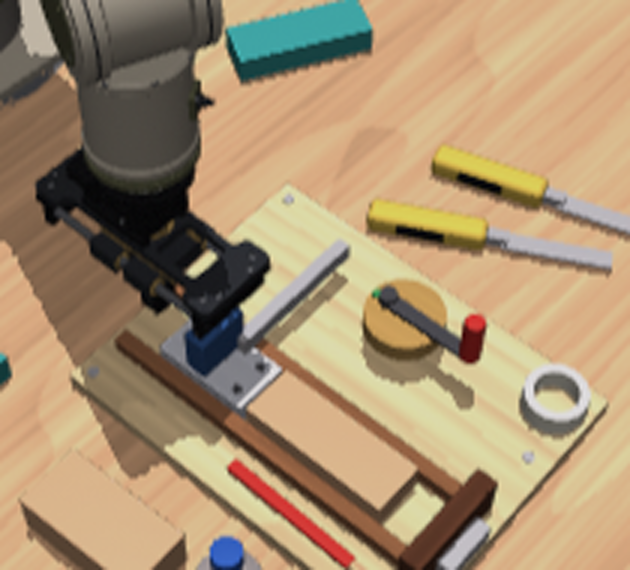

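The fingers are straight behind the block at crop (210,335), and the gripper body is above it. Pushing along the lane slowly.

>>> play_rows(
  motion=[
    [0,0.04,0,0,0,0,0],
    [0,0.08,0,0,0,0,0],
    [0,0.12,0,0,0,0,0],
    [0,0.15,0,0,0,0,0],
    [0,0.18,0,0,0,0,0],
  ],
)

```text
time: 11.48
ee_pos: [0.4761, -0.1162, 0.0624]
eef_rot: [0.697, 0.717, 0.0, -0.0]
ft_force: [0.2, 0.6, -0.1]
width: 0.0005
```

>>> play_rows(
  motion=[
    [0,0.03,0,0,0,0,0],
    [0,0.06,0,0,0,0,0],
    [0,0.09,0,0,0,0,0],
    [0,0.12,0,0,0,0,0],
    [0,0.15,0,0,0,0,0],
  ],
)

```text
time: 12.1
ee_pos: [0.5059, -0.1153, 0.0622]
eef_rot: [0.697, 0.717, -0.0, -0.0]
ft_force: [-3.3, 0.2, 2.7]
width: 0.0007
```

>>> play_rows(
  motion=[
    [0,0.01,0,0,0,0,0],
    [0,0.02,0,0,0,0,0],
    [0,0.03,0,0,0,0,0],
  ],
)

```text
time: 12.48
ee_pos: [0.5116, -0.1152, 0.0622]
eef_rot: [0.697, 0.717, 0.0, -0.0]
ft_force: [-3.1, 1.6, 2.5]
width: 0.0008
```

>>> play_rows(
  motion=[
    [0,0.01,0,0,0,0,0],
    [0,0.02,0,0,0,0,0],
  ],
)

```text
time: 12.72
ee_pos: [0.5157, -0.115, 0.0623]
eef_rot: [0.697, 0.717, 0.0, -0.0]
ft_force: [-3.9, 1.3, 0.4]
width: 0.0005
```

Run:
```python
from h import *
S=eyes.camera("scene")
print(r.read_state()["ft_force"])
cv2.imwrite("pics/s7.png",cv2.resize(cv2.cvtColor(S["image"],4)[180:300,280:430],None,fx=5,fy=5,interpolation=2))
```

```text
[-2.89363524  1.16458398  0.76683397]
```

View pics/s7.png

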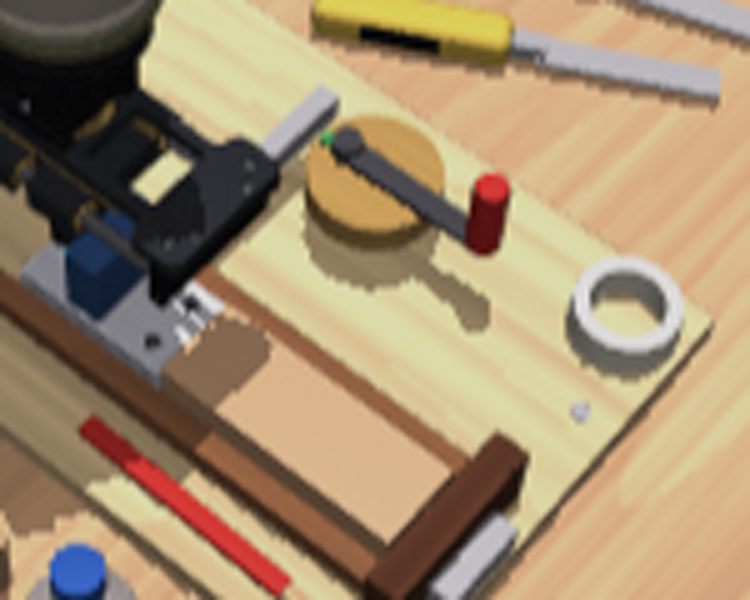

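Nearly home: the blank's front, around crop (420,500), is almost at the stop. I continue in 1–2 mm rows until the force rises.

>>> play_rows(
  motion=[
    [0,0.008,0,0,0,0,0],
    [0,0.015,0,0,0,0,0],
  ],
)

```text
time: 13.02
ee_pos: [0.5187, -0.1149, 0.0623]
eef_rot: [0.697, 0.717, 0.0, -0.0]
ft_force: [-4.3, 1.9, 0.2]
width: 0.0003
```

>>> play_rows(
  motion=[
    [0,0.008,0,0,0,0,0],
    [0,0.008,0,0,0,0,0],
  ],
)

```text
time: 13.28
ee_pos: [0.5203, -0.1149, 0.0623]
eef_rot: [0.697, 0.717, 0.0, -0.0]
ft_force: [-3.2, 3.2, 0.9]
width: 0.0006
```

>>> play_rows(
  motion=[
    [0,0.005,0,0,0,0,0],
    [0,0.01,0,0,0,0,0],
  ],
)

```text
time: 13.52
ee_pos: [0.5205, -0.1149, 0.0621]
eef_rot: [0.698, 0.717, -0.001, -0.002]
ft_force: [-16.7, 3.2, 12.1]
width: 0.0005
```

>>> play_rows(
  motion=[
    [0,0.005,0,0,0,0,0],
    [0,0.005,0,0,0,0,0],
  ],
)

```text
time: 13.78
ee_pos: [0.5205, -0.1149, 0.062]
eef_rot: [0.698, 0.716, -0.001, -0.003]
ft_force: [-19.3, 5.0, 15.6]
width: 0.0004
```

The force rose sharply and position stopped, so it is on a hard stop. I back off and check visually that it is the blank at the end stop.

>>> play_rows(
  motion=[
    [0,-0.05,0,0,0,0,0],
    [0,-0.2,0,0,0,0,0],
    [0,-0.25,-0.25,0,0,0,0],
    [0,-0.25,-0.55,0,0,0,0],
    [0,-0.4,-0.75,0,0,0,0],
  ],
)

```text
time: 14.4
ee_pos: [0.4537, -0.1145, 0.2029]
eef_rot: [0.697, 0.717, 0.001, -0.001]
ft_force: [-0.6, 1.1, 0.4]
width: 0.0004
```

>>> play_rows(
  motion=[
    [0,-0.3,0,0,0,0,0],
    [0,-0.3,0,0,0,0,0],
    [0,-0.3,0,0,0,0,0],
  ],
)

```text
time: 14.78
ee_pos: [0.3919, -0.1153, 0.2009]
eef_rot: [0.696, 0.718, 0.002, -0.003]
ft_force: [0.1, -0.2, -0.2]
width: 0.0004
```

Run:
```python
from h import *
S=eyes.camera("scene");T=eyes.camera("top")
print(r.read_state()["ee_pos"],r.read_state()["ft_force"])
a=cv2.resize(cv2.cvtColor(S["image"],4)[180:300,280:410],None,fx=3,fy=3,interpolation=2)
b=cv2.resize(cv2.cvtColor(T["image"],4)[105:225,285:415],None,fx=3,fy=3,interpolation=2)
cv2.imwrite("pics/s8.png",np.hstack([a,b]))
v=[.5869,-.0583,.029]
inv=lambda X:(np.array([[np.cos(v[2]),np.sin(v[2])],[-np.sin(v[2]),np.cos(v[2])]])@(X[:2]-v[:2]))
for P,z in((S,.09),(T,.11)):
  b,_=redknob(P,proj(P,np.array([*arc(2)[:2],.095])));d=atz(P,b,z)[:2]-PIV;print("knob",np.degrees(np.arctan2(d[1],d[0])))
  for l,z in(("slide_push",.075),("blank_front",.033)): print(l,[(q["p"],inv(atz(P,q["xy"],z))) for q in eyes.landmark_of(P,l)])
```

```text
[ 0.39258606 -0.11545514  0.20075037] [ 0.94076588 -0.8807717   0.00254889]
knob 2.554754122863211
slide_push [(0.96, array([-0.05454567, -0.05968294])), (0.66, array([-0.02063344, -0.23347509]))]
blank_front [(0.72, array([ 0.1485763 , -0.05863659])), (0.66, array([-0.23916841, -0.17206278])), (0.58, array([-0.32193354,  0.2075321 ]))]
knob 2.5481502941378102
slide_push [(0.65, array([-0.06344485, -0.05769239]))]
blank_front [(0.98, array([ 0.14579544, -0.04968673])), (0.57, array([-0.32646686,  0.22111699])), (0.18, array([ 0.05217052, -0.20036216]))]
```

View pics/s8.png

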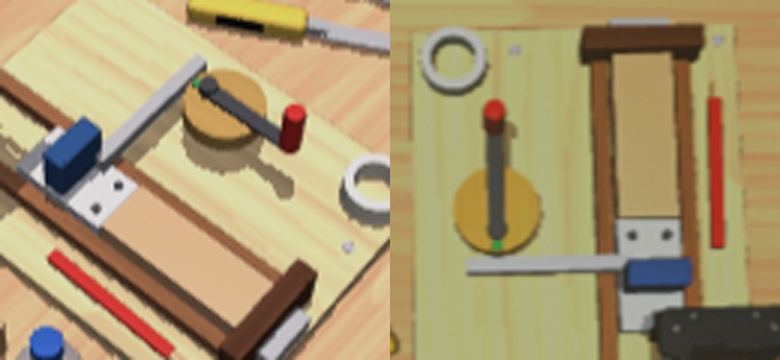

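The blank butts against the end stop with no gap (right panel (643,55)). There is still a gap between the follower bar and the cam, and the lever lies parallel to the slide. Handing in.

```bash
python3 -c "
from bench import job
print(job.close_job())"
```

```text
the job is handed in; nothing more can be done
None
```

I turned the cam to its low point by pushing the red knob round, with about 6–8 N at the wrist. I then pushed the slide by the back of its blue block until the force rose to about 20 N along the push. After that I backed the arm off and handed the job in at about 15 s of robot time.

**What the last checks showed:**
- **Cam:** the lever is about 0.9° off the slide direction, and the green dot faces the follower bar, with a small gap still between bar and cam.
- **Blank:** it sits against the end stop with no visible gap. The networks put its front at jig x = 0.146 m (top camera) and 0.149 m (scene camera). The scene value is outside the 0.143–0.148 band, but within the roughly 3 mm scatter of those readings.
- **Slide:** the networks' two travel readings, about 37 and 43–45 mm, disagree. The finger moved about 44 mm after touching the block, and the hard stop agrees with the slide being fully forward.
- **Other things:** the tape and pencil look unmoved in the last picture. The chisels, glue and offcut were not measured again, but nothing came near them.

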